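# Load the vial heater in reverse order

### The job

Move the four capped vials one by one from the white rack into the heater, one to a compartment, in reverse order: the vial next to the rack's orange end goes into the compartment farthest from the heater's black control panel, the next vial into the next one, and so on, so that the vial farthest from the orange end stands next to the panel. Leave them standing upright on the compartment floors, never tip a vial over on the way, and do not disturb the dish, the jar or the pipette.

Things in the scene. Friction and masses are not known exactly. Their poses are not given: they have to be found in the camera images.
- rack: White vial rack, fixed: open tray 50 (its x) x 188 (y) mm, 28 high, 4 mm walls and floor, four 42 mm square compartments in a row, centres at x = 0, y = -69, -23, 23, 69 mm. An orange block (50 x 26, 36 high) at its +y end is the orange end. Origin: under the tray's middle, on the bench, z up. Stands left or right, any yaw; holds the four vials at the start, one to a compartment.
- heater: Vial heater, fixed: grey housing 84 (x) x 194 (y), 40 mm high, on it an aluminium tray like the rack's, 50 x 188, rim at z = 68, four 42 mm square compartments, floor at z = 44, centres at x = 0, y = -69, -23, 23, 69 mm. Black control panel with display (84 x 56, 50 high) at its +y end. Origin: on the bench under the row's middle, z up. On the other side from the rack, any yaw; empty at the start.
- vial_red: Upright amber glass vial with a red screw cap: a plain cylinder 26 mm in diameter, 62 mm high over the cap (cap: top 18 mm), about 30 to 65 g. Origin: centre of its underside; z up along its axis. Starts loosely in the rack compartment beside the red tag, up to 5 mm off that compartment's centre, standing on the compartment floor.
- vial_blue: Upright amber glass vial with a blue screw cap: a plain cylinder 26 mm in diameter, 62 mm high over the cap (cap: top 18 mm), about 30 to 65 g. Origin: centre of its underside; z up along its axis. Starts loosely in the rack compartment beside the blue tag, up to 5 mm off that compartment's centre, standing on the compartment floor.
- vial_green: Upright amber glass vial with a green screw cap: a plain cylinder 26 mm in diameter, 62 mm high over the cap (cap: top 18 mm), about 30 to 65 g. Origin: centre of its underside; z up along its axis. Starts loosely in the rack compartment beside the green tag, up to 5 mm off that compartment's centre, standing on the compartment floor.
- vial_yellow: Upright amber glass vial with a yellow screw cap: a plain cylinder 26 mm in diameter, 62 mm high over the cap (cap: top 18 mm), about 30 to 65 g. Origin: centre of its underside; z up along its axis. Starts loosely in the rack compartment beside the yellow tag, up to 5 mm off that compartment's centre, standing on the compartment floor.
- tag_red: Fixed red marker block, 12 x 34 mm, 30 high, clipped over the rack's -x long wall beside one compartment; it shows where the red-capped vial started, and stays. Origin: centre of its underside, on the bench, 29 mm from the compartment's centre along the rack's -x; axes parallel to the rack's.
- tag_blue: Fixed blue marker block, 12 x 34 mm, 30 high, clipped over the rack's -x long wall beside one compartment; it shows where the blue-capped vial started, and stays. Origin: centre of its underside, on the bench, 29 mm from the compartment's centre along the rack's -x; axes parallel to the rack's.
- tag_green: Fixed green marker block, 12 x 34 mm, 30 high, clipped over the rack's -x long wall beside one compartment; it shows where the green-capped vial started, and stays. Origin: centre of its underside, on the bench, 29 mm from the compartment's centre along the rack's -x; axes parallel to the rack's.
- tag_yellow: Fixed yellow marker block, 12 x 34 mm, 30 high, clipped over the rack's -x long wall beside one compartment; it shows where the yellow-capped vial started, and stays. Origin: centre of its underside, on the bench, 29 mm from the compartment's centre along the rack's -x; axes parallel to the rack's.
- dish: Bystander: a loose clear petri dish, 90 mm in diameter, 15 mm high, lying beyond the work. Origin: centre of its underside.
- jar: Bystander: a loose white plastic powder jar with a grey lid, 56 mm in diameter, 70 mm high. Origin: centre of its underside.
- pipette: Bystander: a loose white pipette lying on the bench along its own y, about 225 mm long, 24 mm wide, 25 mm high. Origin: at its underside, in the middle of its 130 mm body; the grey nozzle points to its -y.

How it is judged:
By the outcome, as a careful person would: the job done as asked, in the order asked, and still so for the second after the job is handed in, with the robot touching nothing.
It also fails if it takes over 102 s, if anything falls off the work surface, if the arm or the gripper's body presses on something with over 40 N, if the wrist force passes 120 N, or if a joint passes its speed limit or range.

### The arm

A 7-joint arm with a two-finger parallel gripper is mounted at the origin on the work surface. World frame = base frame: x ahead of the robot, y to its left, z up, the work surface at z = 0. Lengths are in m, angles in rad, forces in N, time in s.
With the tool pointing down it reaches from about 0.4 to 0.85 m from the base axis. Payload 10.4 kg.
Tool frame: the origin (TCP) lies at the very end of the fingers, on their centre line; the grasp point (between the pads) lies 19 mm behind it; z points along the fingers, y is the line along which they close (so a half turn about z gives the same grasp; the last joint's range is limited). The gripper opens to 85 mm and grips with 20 to 120 N. Pads are 22 mm wide; open, the fingers measure 114 mm over their backs; the gripper's body (76 mm by 85 mm) begins 54 mm behind the grasp point. The pads swing forward as they close: fully open they stand 13 mm farther back than shut.
Start: joints at [1.236, 0.332, -0.065, 1.46, 0.022, 1.35, -0.088], TCP at [0.192, -0.595, 0.231] pointing down, gripper open.
Joint ranges: [-2.6, 2.6], [-0.5, 2.12], [-1.47, 1.34], [0.16, 2.42], [-1.27, 4.41], [0.06, 2.06], [-2.6, 2.6]. Speed limits (rad/s): [2.22, 2.22, 2.79, 2.79, 3.14, 3.14, 3.14].

### API

Orientations are given as a unit quaternion [x, y, z, w].
In Python, from workcell import manip, vision, order gives the robot as it stands. The module is installed in compiled form; this text tells all that it offers.
- The arm moves only by the tool move_arm, never from a script. Its argument "motion" is a list of rows, each a list of 3 entries, a list of its own where there are three numbers: the shift along the tool's x, y, z scaled (see below), then the turn, a rotation vector about the tool's x, y, z scaled (see below), then the opening, from -1 (shut) to 1 (fully open). In form: [[[dx, dy, dz], [wx, wy, wz], hand], ...]. A call has 1 to 12 rows; each row shifts and turns the commanded pose from where the row before left it, along the tool's axes as they then stand; what a row does not reach is not made up. The controller multiplies each number of a shift by 0.75 m and each number of a turn by pi/4 rad. A row lasts 1/10 s, in which the tool goes at most 50 mm and 8.59 degrees, less where a joint would pass 70% of its speed; a pose out of reach is approached as far as the arm can. A call with a number of a shift or a turn outside -1 to 1 is refused whole. A call with a gripper value outside its range is refused whole. The fingers move at their own pace and stop on an object; "newtons" is the grip in N (left out, the last holds). Time passes only in rows, so rows that do not move let the fingers close. It gives the time, the measured TCP pose, the force, the opening and the grip force at its end, in the units of the state.
- manip.get_obs(): the state, without advancing time (a new reading comes with each control period).
- vision.camera(name): name is "side" or "top" or "wrist"; returns a dict with "pixels" (384x512x3 uint8, red, green, blue), "fx", "fy", "cx", "cy" (pixels), "k1" (the pictures are not rectified: a ray, as slopes to the right and down, at radius r is drawn at 1 + k1 r^2 times it, then the intrinsics apply), "R" (3x3) and "t" (3): a world point X has camera coordinates R X + t. Camera axes: x right, y down, z forward; pixel columns grow to the right and rows downward; lengths in m; the calibration is good to about 2 mm. A picture is of the moment at which its call begins. There is no depth.
- order.hand_in(): hands the job in; it is judged then, once.
The state is a dict: "clock": time; "joint_pos": joint angles; "joint_velocities": joint speeds; "tau": joint torques, N m; "position": TCP position; "ee_rot": TCP orientation; "ft_force": force on the tool from outside, world axes, zero at the start; "torque": the same for the moment, N m; "grip_width": opening from 0.0 (shut) to 1.0 (fully open); "grasp_force": force on a finger pad.
Only numpy, scipy, OpenCV 4.12 (cv2) and the standard library are available. Lean on these libraries where they do the work, as an engineer would, in place of code of your own. Each camera call takes 0.05 s, during which the arm holds its last target. There are 200 camera calls.

## Working session

There is one attempt and no reset: what is moved stays moved. The work goes in short steps, Python scripts to look and compute and a tool call to move; the robot and the scene stay as the last step left them, time stands still between calls to the robot, and variables do not carry over. Pictures are saved under pics/ and viewed, at most 14 in all, crops included, and the job is handed in when it is done.

Besides the shell and the picture viewer there is one more tool, called after ">>>" as a command line: name --argument value ..., lists and objects as JSON in quotes. move_arm: Moves the arm, as the interface text tells. Its arguments: {"type":"object","properties":{"motion":{"type":"array"},"newtons":{"type":"number"}},"required":["motion"]}

```bash
mkdir -p pics
cat > h.py <<'E'
import numpy as np, cv2, json
from workcell import manip, vision, order
def save(c,n): cv2.imwrite(f'pics/{n}.png',cv2.cvtColor(c['pixels'],cv2.COLOR_RGB2BGR))
def ray(c,u,v):
    x=np.array([(u-c['cx'])/c['fx'],(v-c['cy'])/c['fy']]); d=x.copy()
    for _ in range(30): d=x/(1+c['k1']*(d@d))
    R=np.array(c['R']);t=np.array(c['t'])
    return -R.T@t, R.T@np.array([d[0],d[1],1.])
def onz(c,u,v,z):
    o,d=ray(c,u,v); return o+d*(z-o[2])/d[2]
def proj(c,X):
    p=np.array(c['R'])@np.array(X)+np.array(c['t']); s=p[:2]/p[2]; s=s*(1+c['k1']*(s@s))
    return np.array([s[0]*c['fx']+c['cx'],s[1]*c['fy']+c['cy']])
def tri(a,b):
    (o1,d1),(o2,d2)=a,b
    s=np.linalg.lstsq(np.array([d1,-d2]).T,o2-o1,rcond=None)[0]
    p,q=o1+s[0]*d1,o2+s[1]*d2
    return (p+q)/2,np.linalg.norm(p-q)
E
python3 - <<'E'
from h import *
o=manip.get_obs(); print(o)
for n in ['top','side']:
    c=vision.camera(n); save(c,n+'0'); print(n,c['fx'],c['k1'],-np.array(c['R']).T@c['t'])
    np.save('pics/'+n,c,allow_pickle=True)
E
```

```text
{'clock': 0.0, 'joint_pos': array([ 1.23637884,  0.33283979, -0.06467089,  1.46095103,  0.02160472,
        1.34991695, -0.08851903]), 'joint_velocities': array([-1.01421627e-03, -7.34903464e-04, -2.03923598e-03,  8.79965552e-04,
        1.16819910e-03, -9.88992205e-04,  4.17810574e-05]), 'tau': array([-5.68999330e-04, -6.25439715e+01,  4.90249274e-02, -3.91616428e+01,
        1.63599401e-02,  9.69920045e-03, -8.16867828e-05]), 'position': array([ 0.19160111, -0.59450275,  0.23053127]), 'ee_rot': array([ 9.87872470e-01,  1.55265836e-01, -1.50530386e-04, -6.93716717e-04]), 'ft_force': array([0.57995115, 0.07917711, 0.09799929]), 'torque': array([0.00768676, 0.0202221 , 0.03504228]), 'grasp_force': 0.0, 'grip_width': 1.001640706029098}
top 366.8308890351696 -0.0025295099495425736 [ 0.4546638  -0.03249438  0.74707771]
side 418.53023040092535 -0.008197648164168455 [ 0.36760237 -0.71665581  0.57288493]
```

View pics/top0.png

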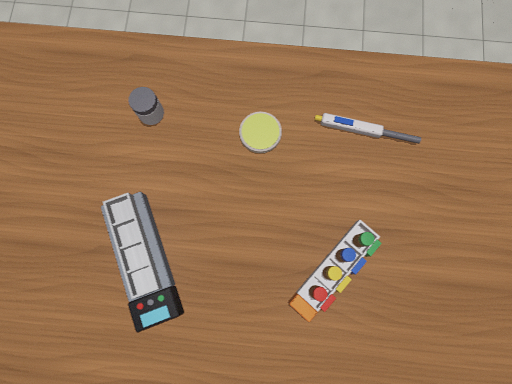

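View pics/side0.png

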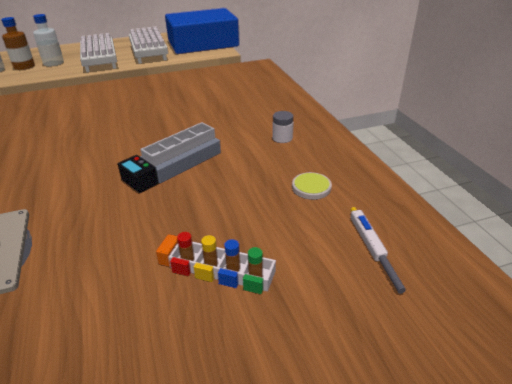

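The top view shows the rack at lower right, with its orange end near (304,307) and the caps red, yellow, blue, green running up to (366,239). The heater is at left with its panel near (155,308). The side view shows the same order. Both views leave the jar, dish and pipette beyond the work.

```bash
cat >> h.py <<'E'
HUE={'red':[(0,6),(172,180)],'yellow':[(24,34)],'blue':[(105,125)],'green':[(50,80)],'orange':[(8,16)]}
def blobs(c,name,amin=15,smin=150,vmin=90,box=None):
    h=cv2.cvtColor(c['pixels'],cv2.COLOR_RGB2HSV); m=np.zeros(h.shape[:2],np.uint8)
    for a,b in HUE[name]: m|=cv2.inRange(h,(a,smin,vmin),(b,255,255))
    if box: 
        k=np.zeros_like(m); k[box[1]:box[3],box[0]:box[2]]=1; m*=k
    n,l,s,ce=cv2.connectedComponentsWithStats(m)
    return sorted([(int(s[i,4]),*np.round(ce[i],1),(l==i)) for i in range(1,n) if s[i,4]>=amin],key=lambda r:-r[0])
E
python3 - <<'E'
from h import *
T=np.load('pics/top.npy',allow_pickle=True).item();S=np.load('pics/side.npy',allow_pickle=True).item()
for n in HUE:
    print(n,'top',[r[:3] for r in blobs(T,n,box=(270,200,400,340))],'side',[r[:3] for r in blobs(S,n,box=(150,220,290,300))])
# heater in top: panel dark blob, tray bright
h=cv2.cvtColor(T['pixels'],cv2.COLOR_RGB2HSV)
w=cv2.inRange(h,(0,0,185),(180,40,255)); w[:, 200:]=0; w[:185]=0
p=np.argwhere(w)[:,::-1].astype(np.float32); r=cv2.minAreaRect(p);print(r,len(p)); b=cv2.boxPoints(r)
print([onz(T,*q,.068).round(3) for q in b])
E
```

```text
red top [(160, np.float64(319.4), np.float64(293.5)), (111, np.float64(327.9), np.float64(302.6))] side [(282, np.float64(179.9), np.float64(266.1)), (195, np.float64(184.1), np.float64(239.3))]
yellow top [] side []
blue top [(108, np.float64(349.2), np.float64(253.8)), (88, np.float64(358.3), np.float64(265.6))] side [(275, np.float64(227.4), np.float64(277.5)), (179, np.float64(231.3), np.float64(247.2))]
green top [] side [(131, np.float64(254.9), np.float64(253.6)), (124, np.float64(252.0), np.float64(279.7))]
orange top [(411, np.float64(302.2), np.float64(307.3))] side [(6916, np.float64(217.5), np.float64(257.4)), (69, np.float64(185.3), np.float64(251.9)), (42, np.float64(255.7), np.float64(269.0)), (38, np.float64(209.2), np.float64(256.7)), (23, np.float64(232.3), np.float64(262.1))]
((129.77066040039062, 245.06881713867188), (101.9127197265625, 27.48961639404297), 73.3007583618164) 1954
[array([0.547, 0.267, 0.068]), array([0.566, 0.22 , 0.068]), array([0.395, 0.139, 0.068]), array([0.377, 0.184, 0.068])]
```

```bash
cat >> h.py <<'E'
from scipy.spatial.transform import Rotation as Ro
def togo(pos,yaw_y=None,o=None):
    """shift in tool axes (units of .75 m) and turn about tool z (units of pi/4) so that tool y lies along world heading yaw_y (mod pi)"""
    o=o or manip.get_obs(); R=Ro.from_quat(o['ee_rot']).as_matrix()
    s=R.T@(np.array(pos)-o['position']); out=[s/.75]
    if yaw_y is not None:
        cur=np.arctan2(R[1,1],R[0,1]); d=(cur-yaw_y+np.pi/2)%np.pi-np.pi/2  # tool z down: + turn lowers heading
        out.append(d/(np.pi/4))
    return out
E
python3 - <<'E'
from h import *
T=np.load('pics/top.npy',allow_pickle=True).item()
a=onz(T,327.9,302.6,.03);b=onz(T,374,248,.03);print(a,b,a-b,np.linalg.norm(a-b))
print('caps',[onz(T,*q,.062).round(3) for q in [(319.4,293),(333.5,272.5),(349,254),(366,239)]])
o=manip.get_obs();c=vision.camera('wrist');save(c,'w0')
R=Ro.from_quat(o['ee_rot']).as_matrix();C=-np.array(c['R']).T@c['t']
print('cam in tool',R.T@(C-o['position']),(np.array(c['R'])@R).round(3),c['fx'],c['k1'])
d=(a-b);print('yaw rack y',np.arctan2(d[1],d[0]))
E
```

```text
[ 0.39925233 -0.17305535  0.03      ] [ 0.50861431 -0.25613383  0.03      ] [-0.10936199  0.08307848  0.        ] 0.13733927947745792
caps [array([ 0.417, -0.151,  0.062]), array([ 0.455, -0.174,  0.062]), array([ 0.491, -0.201,  0.062]), array([ 0.521, -0.231,  0.062])]
cam in tool [ 0.08050654 -0.00091645 -0.14205745] [[ 0.     1.    -0.001]
 [-0.95   0.    -0.311]
 [-0.311  0.002  0.95 ]] 299.91929714511116 -0.07683995078270214
yaw rack y 2.4919345484731066
```

```bash
python3 -c "
from h import *
print(togo([.465,-.19,.2],.921))"
```

```text
[array([ 0.5123996 , -0.40161498,  0.04136117]), np.float64(1.2243473401743599)]
```

>>> move_arm --motion '[[[0.0466,-0.0365,0.0038],[0,0,0],1],[[0.0466,-0.0365,0.0038],[0,0,0],1],[[0.0466,-0.0365,0.0038],[0,0,0],1],[[0.0466,-0.0365,0.0038],[0,0,0],1],[[0.0466,-0.0365,0.0038],[0,0,0],1],[[0.0466,-0.0365,0.0038],[0,0,0],1],[[0.0466,-0.0365,0.0038],[0,0,0],1],[[0.0466,-0.0365,0.0038],[0,0,0],1],[[0.0466,-0.0365,0.0038],[0,0,0],1],[[0.0466,-0.0365,0.0038],[0,0,0],1],[[0.0466,-0.0365,0.0038],[0,0,0],1]]'

```text
clock: 1.25
position: [0.4659, -0.1888, 0.1999]
ee_rot: [0.988, 0.155, 0.0, 0.0]
ft_force: [0.8, -0.6, 0.5]
grip_width: 1.0
grasp_force: 0.0
```

>>> move_arm --motion '[[[0,0,0],[0,0,0.175],1],[[0,0,0],[0,0,0.175],1],[[0,0,0],[0,0,0.175],1],[[0,0,0],[0,0,0.175],1],[[0,0,0],[0,0,0.175],1],[[0,0,0],[0,0,0.175],1],[[0,0,0],[0,0,0.175],1],[[0,0,0],[0,0,0],1],[[0,0,0],[0,0,0],1]]'

```text
clock: 2.15
position: [0.4652, -0.1903, 0.1998]
ee_rot: [0.948, -0.317, -0.0, 0.0]
ft_force: [0.4, -0.9, -0.1]
grip_width: 0.996
grasp_force: 0.0
```

Run:
```python
from h import *
c=vision.camera('wrist');save(c,'w1');np.save('pics/w1',c,allow_pickle=True)
print(togo([.465,-.19,.2],.921),manip.get_obs()['joint_pos'].round(2),manip.get_obs()['position'])
```

```text
[array([-0.00047247, -0.00014927, -0.00017987]), np.float64(0.004298416270371026)] [ 0.67  0.11 -0.39  1.8   0.04  1.24 -1.95] [ 0.4652154  -0.1903028   0.19986506]
```

View pics/w1.png

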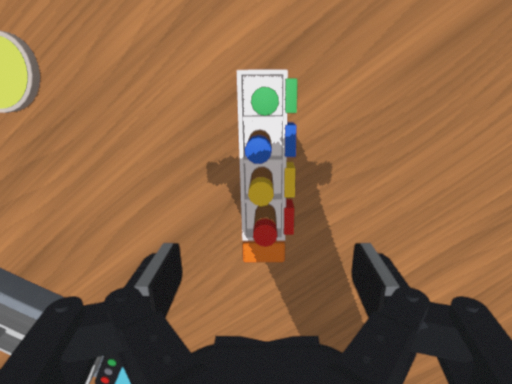

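The wrist view shows the caps as clear discs: green (265,100), blue (258,150), yellow (261,191), red (265,233). The tags are at right and the tray's far corners at (237,70) and (287,70). I'll take a second view from a shifted position.

>>> move_arm --motion '[[[-0.05,0,0],[0,0,0],1],[[-0.05,0,0],[0,0,0],1],[[0,0,0],[0,0,0],1],[[0,0,0],[0,0,0],1]]'

```text
clock: 2.6
position: [0.4056, -0.145, 0.2004]
ee_rot: [0.948, -0.318, 0.001, 0.0]
ft_force: [1.1, -0.1, 0.0]
grip_width: 0.999
grasp_force: 0.0
```

```bash
cat >> h.py <<'E'
HUE['yellow']=[(22,34)];HUE['green']=[(55,85)];HUE['blue']=[(105,125)]
E
python3 - <<'E'
from h import *
c2=vision.camera('wrist');save(c2,'w2');np.save('pics/w2',c2,allow_pickle=True)
c1=np.load('pics/w1.npy',allow_pickle=True).item()
for n in ['red','yellow','blue','green']:
    for k,c in (('w1',c1),('w2',c2)):
        print(n,k,[(r[0],r[1],r[2],cv2.minEnclosingCircle(np.argwhere(r[3])[:,::-1].astype(np.float32))) for r in blobs(c,n,amin=60,box=(200,0,340,300),smin=100,vmin=70)])
E
```

```text
red w1 [(542, np.float64(264.6), np.float64(232.2), ((264.7452697753906, 232.08489990234375), 13.75936508178711)), (331, np.float64(288.6), np.float64(217.6), ((288.5, 216.58570861816406), 17.762630462646484))]
red w2 [(591, np.float64(264.6), np.float64(162.8), ((264.5860290527344, 162.68280029296875), 14.10236644744873)), (361, np.float64(290.2), np.float64(155.1), ((289.0, 154.5), 17.614013671875))]
yellow w1 [(567, np.float64(260.6), np.float64(191.3), ((261.3644104003906, 191.07627868652344), 14.17106819152832)), (334, np.float64(289.4), np.float64(180.2), ((289.0, 179.5), 17.52864646911621))]
yellow w2 [(604, np.float64(260.1), np.float64(115.2), ((260.0, 115.0), 14.31792163848877)), (377, np.float64(291.1), np.float64(112.3), ((291.5, 112.5), 17.10272979736328))]
blue w1 [(588, np.float64(257.9), np.float64(149.2), ((257.7871398925781, 149.08663940429688), 14.088334083557129)), (357, np.float64(290.1), np.float64(140.0), ((290.0, 139.68182373046875), 16.801374435424805))]
blue w2 [(669, np.float64(257.1), np.float64(66.4), ((257.0, 66.5), 15.041708946228027)), (413, np.float64(291.6), np.float64(65.4), ((292.0, 65.37142944335938), 18.076784133911133))]
green w1 [(578, np.float64(264.5), np.float64(100.7), ((264.5, 100.61111450195312), 13.838895797729492)), (360, np.float64(290.9), np.float64(95.1), ((291.5, 95.3787841796875), 16.985822677612305))]
green w2 [(685, np.float64(264.4), np.float64(12.6), ((264.0, 11.722222328186035), 16.07525062561035)), (409, np.float64(292.2), np.float64(17.1), ((292.5, 18.175676345825195), 18.98970603942871))]
```

View pics/w2.png

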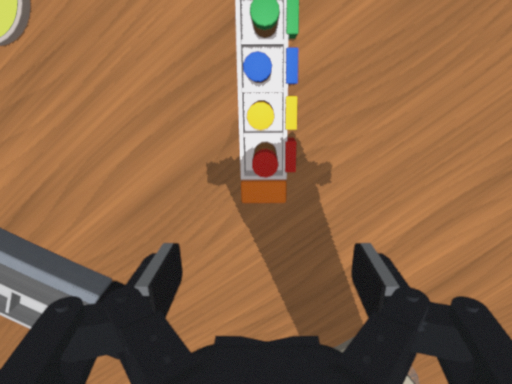

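The second view shows the caps at red (265,163), yellow (260,115), blue (257,66) and green (264,12). The gripper hides none of them.

Run:
```python
from h import *
c1,c2=[np.load(f'pics/{k}.npy',allow_pickle=True).item() for k in('w1','w2')]
d={}
for n in ['red','yellow','blue','green']:
    B=[blobs(c,n,amin=60,box=(200,0,340,300),smin=100,vmin=70) for c in(c1,c2)]
    p,e=tri(*[ray(c,b[0][1],b[0][2]) for c,b in zip((c1,c2),B)])
    q,f=tri(*[ray(c,b[1][1],b[1][2]) for c,b in zip((c1,c2),B)])
    z=[onz(c,b[0][1],b[0][2],.066).round(4) for c,b in zip((c1,c2),B)]
    d[n]=list(np.mean(z,0)[:2]); print(n,p.round(4),round(e,4),z,'tag',q.round(4))
d=json.dump(d,open('caps.json','w'))
t=[onz(c2,u,v,.03) for u,v in((290.2,155.1),(291.6,65.4))];v=t[0]-t[1];print('rack y yaw',np.arctan2(v[1],v[0]))
print(togo([.45,.19,.24],-1.115))
```

```text
red [ 0.4162 -0.1498  0.0575] 0.0 [array([ 0.4195, -0.1525,  0.066 ]), array([ 0.4178, -0.1511,  0.066 ])] tag [ 0.3988 -0.1718  0.0182]
yellow [ 0.4549 -0.1741  0.0577] 0.0002 [array([ 0.4571, -0.176 ,  0.066 ]), array([ 0.4554, -0.1745,  0.066 ])] tag [ 0.4357 -0.1994  0.0191]
blue [ 0.4906 -0.1981  0.0592] 0.0002 [array([ 0.4915, -0.1991,  0.066 ]), array([ 0.4902, -0.1978,  0.066 ])] tag [ 0.4733 -0.2267  0.0255]
green [ 0.5225 -0.2302  0.0564] 0.0001 [array([ 0.5227, -0.2304,  0.066 ]), array([ 0.5207, -0.2289,  0.066 ])] tag [ 0.5097 -0.2545  0.0193]
rack y yaw 2.500239522120246
[array([-0.22334964, -0.39173517, -0.05319394]), np.float64(-1.4063656790863543)]
```

>>> move_arm --motion '[[[0,0,-0.053],[0,0,0],1],[[-0.028,-0.049,0],[0,0,0],1],[[-0.028,-0.049,0],[0,0,0],1],[[-0.028,-0.049,0],[0,0,0],1],[[-0.028,-0.049,0],[0,0,0],1],[[-0.028,-0.049,0],[0,0,0],1],[[-0.028,-0.049,0],[0,0,0],1],[[-0.028,-0.049,0],[0,0,0],1],[[-0.028,-0.049,0],[0,0,0],1],[[0,0,0],[0,0,0],1]]'

```text
clock: 3.65
position: [0.445, 0.1487, 0.2409]
ee_rot: [0.951, -0.31, -0.003, -0.008]
ft_force: [0.9, -0.3, -0.1]
grip_width: 1.0
grasp_force: 0.0
```

>>> move_arm --motion '[[[0,0,0],[0,0,-0.176],1],[[0,0,0],[0,0,-0.176],1],[[0,0,0],[0,0,-0.176],1],[[0,0,0],[0,0,-0.176],1],[[0,0,0],[0,0,-0.176],1],[[0,0,0],[0,0,-0.176],1],[[0,0,0],[0,0,-0.176],1],[[0,0,0],[0,0,-0.174],1],[[0,0,0],[0,0,0],1],[[0,0,0],[0,0,0],1],[[0,0,0],[0,0,0],1]]'

```text
clock: 4.75
position: [0.4448, 0.1459, 0.2412]
ee_rot: [0.973, 0.23, 0.002, -0.008]
ft_force: [-0.2, 0.7, -0.6]
grip_width: 1.003
grasp_force: 0.0
```

Run:
```python
from h import *
c=vision.camera('wrist');save(c,'w3');np.save('pics/w3',c,allow_pickle=True)
o=manip.get_obs();print(o['joint_pos'].round(2),o['position'])
```

```text
[ 0.13  0.   -0.53  1.82 -0.01  1.31 -1.5 ] [0.44473618 0.1460632  0.24119226]
```

View pics/w3.png

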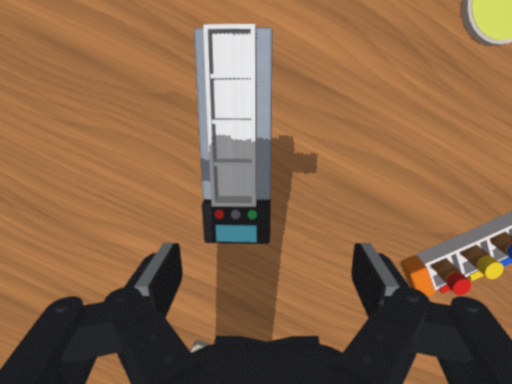

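>>> move_arm --motion '[[[-0.05,0,0],[0,0,0],1],[[-0.05,0,0],[0,0,0],1],[[0,0,0],[0,0,0],1],[[0,0,0],[0,0,0],1]]'

```text
clock: 5.2
position: [0.3777, 0.1123, 0.2411]
ee_rot: [0.973, 0.231, 0.002, -0.007]
ft_force: [0.7, 0.6, 0.3]
grip_width: 0.998
grasp_force: 0.0
```

Run:
```python
from h import *
c=vision.camera('wrist');save(c,'w4');np.save('pics/w4',c,allow_pickle=True)
o=manip.get_obs();print(o['joint_pos'].round(2),o['position'])
T=np.load('pics/top.npy',allow_pickle=True).item();S=np.load('pics/side.npy',allow_pickle=True).item()
print(tri(ray(T,319.4,293.5),ray(S,184.1,239.3)),tri(ray(T,349.2,253.8),ray(S,231.3,247.2)))
```

```text
[ 0.17 -0.19 -0.5   1.98 -0.11  1.32 -1.39] [0.37813954 0.11273583 0.2410781 ]
(array([ 0.41578261, -0.15090959,  0.06091019]), np.float64(0.00028138768046174193)) (array([ 0.49040626, -0.2007818 ,  0.06279234]), np.float64(0.001914560512830178))
```

View pics/w4.png

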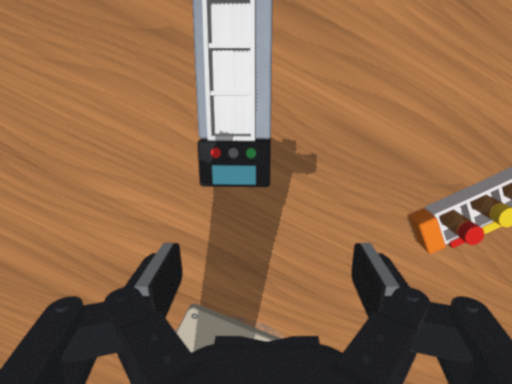

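w3 shows the heater tray with its far corners near (204,26) and (255,26), dividers near v = 77, 119 and 160, and the panel below. w4 shows the same with the panel at v 140–186. I'll crop w3 for exact edges.

Run:
```python
from h import *
a=cv2.imread('pics/w3.png')[15:250,185:285];b=cv2.imread('pics/w4.png')[0:195,185:285]
b=cv2.copyMakeBorder(b,0,40,0,0,cv2.BORDER_CONSTANT)
i=cv2.resize(np.hstack([a,b]),None,fx=2.5,fy=2.5,interpolation=cv2.INTER_CUBIC);cv2.imwrite('pics/crop.png',i);print(i.shape)
```

```text
(588, 500, 3)
```

View pics/crop.png

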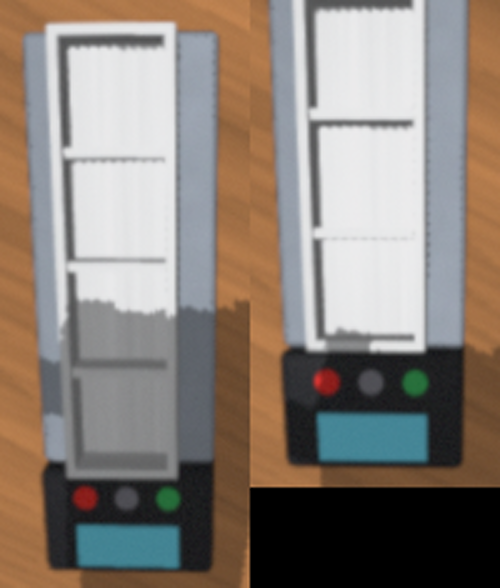

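The crop gives the outer rim corners in w3 as (203.4,25.4), (255.4,24.6), (256.2,206.2), (211.4,207), and in w4 the panel-end corners as (207.8,140.4) and (255,140).

Run:
```python
from h import *
c3,c4=[np.load(f'pics/{k}.npy',allow_pickle=True).item() for k in('w3','w4')]
print('rim',tri(ray(c3,211.4,207),ray(c4,207.8,140.4)),tri(ray(c3,256.2,206.2),ray(c4,255,140)))
P=np.array([onz(c3,u,v,.068)[:2] for u,v in((203.4,25.4),(255.4,24.6),(256.2,206.2),(211.4,207))]);print(P.round(4))
print('w4',[onz(c4,u,v,.068)[:2].round(4) for u,v in((207.8,140.4),(255,140))])
print('sides',[round(float(np.linalg.norm(P[i]-P[i-1])),4) for i in range(4)])
ctr=P.mean(0);v=(P[2]+P[3]-P[0]-P[1])/2;v/=np.linalg.norm(v);print(ctr,'yaw y',np.arctan2(v[1],v[0]),'vs top (.471,.2025) -2.686')
```

```text
rim (array([0.37630935, 0.1834928 , 0.07158616]), np.float64(0.0003659578698092643)) (array([0.39864586, 0.13897074, 0.06837996]), np.float64(0.0004632026657169463))
[[0.5434 0.2667]
 [0.5661 0.2217]
 [0.3986 0.1387]
 [0.3746 0.1837]]
w4 [array([0.3756, 0.1837]), array([0.3985, 0.1392])]
sides [0.1881, 0.0504, 0.1869, 0.051]
[0.4706766  0.20269677] yaw y -2.683107348855341 vs top (.471,.2025) -2.686
```

```bash
cat >> h.py <<'E'
RY,HY=.926-np.pi,-1.112   # tool y headings at rack, heater
CAP=json.load(open('caps.json')) 
HC=np.array([.4707,.2027]);hy=np.array([np.cos(-2.683),np.sin(-2.683)])
SLOT={n:HC+hy*k for n,k in zip(['red','yellow','blue','green'],[-.069,-.023,.023,.069])}
def go(xy,z,yaw,first='t'):
    """print: translate in present axes, then turn (rotation vector), units of the move tool"""
    o=manip.get_obs();R=Ro.from_quat(o['ee_rot']).as_matrix()
    y=np.array([np.cos(yaw),np.sin(yaw),0]);zt=np.array([0,0,-1.]);Rt=np.array([np.cross(y,zt),y,zt]).T
    w=Ro.from_matrix(R.T@Rt).as_rotvec()/(np.pi/4); d=np.array([*xy,z])-o['position']
    np.set_printoptions(precision=4,suppress=True)
    print('pos',o['position'],'j',o['joint_pos'].round(2),'grip',o['grip_width'])
    print('turn',w,'shift before turn',R.T@d/.75,'shift after turn',Rt.T@d/.75)
E
python3 -c "
from h import *
go(CAP['red'],.2,RY)"
```

```text
pos [0.3781 0.1127 0.2411] j [ 0.17 -0.19 -0.5   1.98 -0.11  1.32 -1.39] grip 0.9986558415507565
turn [-0.021   0.0005  1.4166] shift before turn [-0.1112  0.3399  0.0493] shift after turn [0.2552 0.2494 0.0548]
```

>>> move_arm --motion '[[[0,0,0],[-0.0023,0,0.157],1],[[0,0,0],[-0.0023,0,0.157],1],[[0,0,0],[-0.0023,0,0.157],1],[[0,0,0],[-0.0023,0,0.157],1],[[0,0,0],[-0.0023,0,0.157],1],[[0,0,0],[-0.0023,0,0.157],1],[[0,0,0],[-0.0023,0,0.157],1],[[0,0,0],[-0.0023,0,0.157],1],[[0,0,0],[-0.0023,0,0.157],1]]'

```text
clock: 6.15
position: [0.3784, 0.1132, 0.2407]
ee_rot: [0.948, -0.317, -0.001, -0.0]
ft_force: [0.1, -0.6, -0.3]
grip_width: 0.995
grasp_force: 0.0
```

>>> move_arm --motion '[[[0.032,0.0312,0.007],[0,0,0],1],[[0.032,0.0312,0.007],[0,0,0],1],[[0.032,0.0312,0.007],[0,0,0],1],[[0.032,0.0312,0.007],[0,0,0],1],[[0.032,0.0312,0.007],[0,0,0],1],[[0.032,0.0312,0.007],[0,0,0],1],[[0.032,0.0312,0.007],[0,0,0],1],[[0.032,0.0312,0.007],[0,0,0],1],[[0,0,0],[0,0,0],1],[[0,0,0],[0,0,0],1]]'

```text
clock: 7.15
position: [0.4201, -0.1522, 0.198]
ee_rot: [0.949, -0.316, -0.001, -0.0]
ft_force: [0.7, 0.0, -0.2]
grip_width: 1.001
grasp_force: 0.0
```

```bash
python3 -c "
from h import *
go(CAP['red'],.036,RY)"
```

```text
pos [ 0.4201 -0.1522  0.198 ] j [ 0.52 -0.02 -0.27  1.94 -0.01  1.23 -1.96] grip 1.0009731890357443
turn [0.0006 0.0038 0.0034] shift before turn [-0.0012  0.0006  0.216 ] shift after turn [-0.0018  0.0007  0.216 ]
```

>>> move_arm --motion '[[[-0.0015,0.0007,0.043],[0,0.003,0.003],1],[[0,0,0.043],[0,0,0],1],[[0,0,0.043],[0,0,0],1],[[0,0,0.043],[0,0,0],1],[[0,0,0.024],[0,0,0],1],[[0,0,0.02],[0,0,0],1],[[0,0,0],[0,0,0],1],[[0,0,0],[0,0,0],1]]'

```text
clock: 7.95
position: [0.4189, -0.1513, 0.037]
ee_rot: [0.949, -0.316, 0.0, 0.0]
ft_force: [1.0, -0.2, 0.2]
grip_width: 1.004
grasp_force: 0.0
```

>>> move_arm --motion '[[[0,0,0],[0,0,0],-1],[[0,0,0],[0,0,0],-1],[[0,0,0],[0,0,0],-1],[[0,0,0],[0,0,0],-1],[[0,0,0],[0,0,0],-1],[[0,0,0],[0,0,0],-1],[[0,0,0],[0,0,0],-1],[[0,0,0],[0,0,0],-1],[[0,0,0],[0,0,0],-1],[[0,0,0],[0,0,0],-1]]' --newtons 30

```text
clock: 8.95
position: [0.4186, -0.1523, 0.0369]
ee_rot: [0.949, -0.316, 0.001, 0.001]
ft_force: [-1.8, 0.6, 6.6]
grip_width: 0.292
grasp_force: 29.5
```

Run:
```python
from h import *
o=manip.get_obs();print(o['position'],o['grip_width'],o['grasp_force'])
cv2.imwrite('pics/g1.png',np.hstack([cv2.resize(vision.camera('wrist')['pixels'][150:384,100:420,::-1],None,fx=1.2,fy=1.2),cv2.resize(vision.camera('side')['pixels'][180:310,140:300,::-1],(384,281))[:280]]))
```

```text
[ 0.41856247 -0.1523018   0.03694731] 0.2922313436526796 29.510250315070152Traceback (most recent call last):
  File "<stdin>", line 3, in <module>
    return _nx.concatenate(arrs, 1, dtype=dtype, casting=casting)
           ~~~~~~~~~~~~~~~^^^^^^^^^^^^^^^^^^^^^^^^^^^^^^^^^^^^^^^
ValueError: all the input array dimensions except for the concatenation axis must match exactly, but along dimension 0, the array at index 0 has size 281 and the array at index 1 has size 280
```

>>> move_arm --motion '[[[0,0,-0.02],[0,0,0],-1],[[0,0,-0.04],[0,0,0],-1],[[0,0,-0.04],[0,0,0],-1],[[0,0,-0.04],[0,0,0],-1],[[0,0,-0.04],[0,0,0],-1],[[0,0,-0.04],[0,0,0],-1],[[0,0,0],[0,0,0],-1],[[0,0,0],[0,0,0],-1]]'

```text
clock: 9.85
position: [0.4183, -0.152, 0.2016]
ee_rot: [0.949, -0.316, 0.001, 0.001]
ft_force: [0.3, 0.9, -1.2]
grip_width: 0.298
grasp_force: 29.6
```

Run:
```python
from h import *
s=vision.camera('side')
cv2.imwrite('pics/g1.png',cv2.resize(s['pixels'][80:310,100:320,::-1],None,fx=2,fy=2))
go(SLOT['red'],.205,HY)
```

```text
pos [ 0.4178 -0.1519  0.2008] j [ 0.52 -0.03 -0.27  1.94 -0.01  1.23 -1.96] grip 0.2966292993439833
turn [ 0.0013  0.0008 -1.4033] shift before turn [-0.1856 -0.5026 -0.0062] shift after turn [ 0.3646 -0.3927 -0.0056]
```

View pics/g1.png

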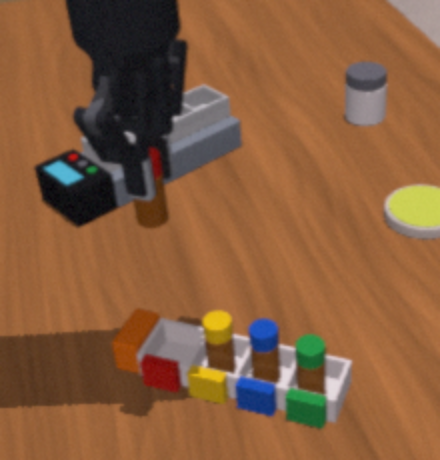

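The crop shows the red vial hanging upright in the fingers, the other three standing undisturbed in the rack.

>>> move_arm --motion '[[[0,0,0],[0,0,-0.156],-1],[[0,0,0],[0,0,-0.156],-1],[[0,0,0],[0,0,-0.156],-1],[[0,0,0],[0,0,-0.156],-1],[[0,0,0],[0,0,-0.156],-1],[[0,0,0],[0,0,-0.156],-1],[[0,0,0],[0,0,-0.156],-1],[[0,0,0],[0,0,-0.156],-1],[[0,0,0],[0,0,-0.156],-1]]'

```text
clock: 10.8
position: [0.4175, -0.1517, 0.2]
ee_rot: [0.973, 0.23, -0.001, -0.0]
ft_force: [-0.2, -0.1, -1.1]
grip_width: 0.291
grasp_force: 29.6
```

>>> move_arm --motion '[[[0.0331,-0.0357,-0.001],[0,0,0],-1],[[0.0331,-0.0357,-0.001],[0,0,0],-1],[[0.0331,-0.0357,-0.001],[0,0,0],-1],[[0.0331,-0.0357,-0.001],[0,0,0],-1],[[0.0331,-0.0357,-0.001],[0,0,0],-1],[[0.0331,-0.0357,-0.001],[0,0,0],-1],[[0.0331,-0.0357,-0.001],[0,0,0],-1],[[0.0331,-0.0357,-0.001],[0,0,0],-1],[[0.0331,-0.0357,-0.001],[0,0,0],-1],[[0.0331,-0.0357,-0.001],[0,0,0],-1],[[0.0331,-0.0357,-0.001],[0,0,0],-1],[[0,0,0],[0,0,0],-1]]'

```text
clock: 12.0
position: [0.5311, 0.2383, 0.2075]
ee_rot: [0.973, 0.231, -0.001, -0.001]
ft_force: [0.4, -0.1, -1.4]
grip_width: 0.292
grasp_force: 29.7
```

```bash
python3 -c "
from h import *
go(SLOT['red'],.079,HY)"
```

```text
pos [0.5311 0.2383 0.2075] j [-0.    0.31 -0.6   1.58  0.18  1.3  -1.74] grip 0.29198609207285037
turn [-0.0033  0.0028  0.0086] shift before turn [-0.0009  0.0074  0.1713] shift after turn [-0.0012  0.007   0.1713]
```

>>> move_arm --motion '[[[-0.001,0.0072,0],[-0.003,0.003,0.0086],-1],[[0,0,0.035],[0,0,0],-1],[[0,0,0.035],[0,0,0],-1],[[0,0,0.035],[0,0,0],-1],[[0,0,0.03],[0,0,0],-1],[[0,0,0.02],[0,0,0],-1],[[0,0,0.01],[0,0,0],-1],[[0,0,0.005],[0,0,0],-1],[[0,0,0],[0,0,0],-1],[[0,0,0],[0,0,0],-1]]'

```text
clock: 13.0
position: [0.5351, 0.2278, 0.0828]
ee_rot: [0.975, 0.224, 0.002, 0.001]
ft_force: [0.5, 0.9, -1.1]
grip_width: 0.295
grasp_force: 30.6
```

```bash
python3 -c "
from h import *
go(SLOT['red'],.078,HY);print(manip.get_obs()['ft_force'])"
```

```text
pos [0.5351 0.2278 0.0828] j [-0.02  0.42 -0.57  1.72  0.26  1.07 -1.79] grip 0.2945467101819403
turn [ 0.0047 -0.0043 -0.008 ] shift before turn [ 0.0001 -0.0081  0.0063] shift after turn [ 0.0002 -0.008   0.0064]
[ 0.5408  0.8679 -1.0672]
```

>>> move_arm --motion '[[[0,-0.008,0],[0.004,-0.004,-0.008],-1],[[0,0,0],[0,0,0],-1],[[0,0,0.003],[0,0,0],-1],[[0,0,0.003],[0,0,0],-1],[[0,0,0],[0,0,0],-1],[[0,0,0],[0,0,0],-1]]'

```text
clock: 13.6
position: [0.5319, 0.2329, 0.0772]
ee_rot: [0.974, 0.227, -0.001, 0.0]
ft_force: [0.9, -0.3, -0.2]
grip_width: 0.297
grasp_force: 30.6
```

>>> move_arm --motion '[[[0,0,0],[0,0,0],0],[[0,0,0],[0,0,0],0],[[0,0,0],[0,0,0],1],[[0,0,0],[0,0,0],1],[[0,0,0],[0,0,0],1],[[0,0,0],[0,0,0],1],[[0,0,-0.04],[0,0,0],1],[[0,0,-0.04],[0,0,0],1],[[0,0,-0.04],[0,0,0],1],[[0,0,-0.04],[0,0,0],1],[[0,0,0],[0,0,0],1],[[0,0,0],[0,0,0],1]]'

```text
clock: 14.8
position: [0.5323, 0.2332, 0.1977]
ee_rot: [0.974, 0.227, 0.0, 0.0]
ft_force: [0.2, -0.6, -0.8]
grip_width: 1.001
grasp_force: 0.0
```

```bash
python3 -c "
from h import *
go(CAP['yellow'],.2,RY)
s=vision.camera('side')['pixels'];w=vision.camera('wrist')['pixels']
cv2.imwrite('pics/g2.png',np.hstack([cv2.resize(s[100:220,100:260,::-1],(384,288)),cv2.resize(w[100:388,:,::-1],(384,288))]))
"
```

```text
pos [0.5323 0.2332 0.1977] j [ 0.    0.32 -0.6   1.6   0.18  1.28 -1.74] grip 1.000975540951355
turn [ 0.0007 -0.0004  1.4052] shift before turn [-0.3321  0.4434 -0.0027] shift after turn [ 0.2464  0.4962 -0.003 ]
```

View pics/g2.png

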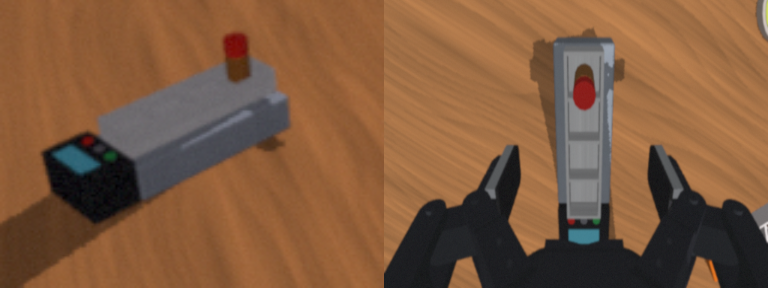

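The picture shows the red vial upright in the compartment farthest from the panel. Next is yellow.

>>> move_arm --motion '[[[-0.0302,0.0403,0],[0,0,0],1],[[-0.0302,0.0403,0],[0,0,0],1],[[-0.0302,0.0403,0],[0,0,0],1],[[-0.0302,0.0403,0],[0,0,0],1],[[-0.0302,0.0403,0],[0,0,0],1],[[-0.0302,0.0403,0],[0,0,0],1],[[-0.0302,0.0403,0],[0,0,0],1],[[-0.0302,0.0403,0],[0,0,0],1],[[-0.0302,0.0403,0],[0,0,0],1],[[-0.0302,0.0403,0],[0,0,0],1],[[-0.0302,0.0403,0],[0,0,0],1]]'

```text
clock: 16.0
position: [0.4548, -0.1767, 0.1967]
ee_rot: [0.974, 0.227, -0.001, -0.0]
ft_force: [0.4, -0.1, -0.4]
grip_width: 1.001
grasp_force: 0.0
```

>>> move_arm --motion '[[[0,0,0],[0,0,0.156],1],[[0,0,0],[0,0,0.156],1],[[0,0,0],[0,0,0.156],1],[[0,0,0],[0,0,0.156],1],[[0,0,0],[0,0,0.156],1],[[0,0,0],[0,0,0.156],1],[[0,0,0],[0,0,0.156],1],[[0,0,0],[0,0,0.156],1],[[0,0,0],[0,0,0.156],1],[[0,0,0],[0,0,0],1],[[0,0,0],[0,0,0],1],[[0,0,0],[0,0,0],1]]'

```text
clock: 17.2
position: [0.4557, -0.1752, 0.1973]
ee_rot: [0.949, -0.315, -0.001, 0.0]
ft_force: [-0.5, 0.0, -0.5]
grip_width: 1.003
grasp_force: 0.0
```

```bash
python3 -c "
from h import *
go(CAP['yellow'],.037,RY)"
```

```text
pos [ 0.4557 -0.1752  0.1973] j [ 0.53  0.07 -0.26  1.85  0.02  1.23 -1.95] grip 1.0034975721001884
turn [0.0017 0.0011 0.0049] shift before turn [ 0.0007 -0.0007  0.2138] shift after turn [ 0.0005 -0.0004  0.2138]
```

>>> move_arm --motion '[[[0.0005,-0.0005,0.04],[0.001,0.001,0.005],1],[[0,0,0.045],[0,0,0],1],[[0,0,0.045],[0,0,0],1],[[0,0,0.04],[0,0,0],1],[[0,0,0.024],[0,0,0],1],[[0,0,0.02],[0,0,0],1],[[0,0,0],[0,0,0],1],[[0,0,0],[0,0,0],1]]'

```text
clock: 18.0
position: [0.4566, -0.1753, 0.0375]
ee_rot: [0.948, -0.318, 0.0, 0.0]
ft_force: [-0.3, -0.4, 0.4]
grip_width: 0.997
grasp_force: 0.0
```

>>> move_arm --motion '[[[0,0,0],[0,0,0],-1],[[0,0,0],[0,0,0],-1],[[0,0,0],[0,0,0],-1],[[0,0,0],[0,0,0],-1],[[0,0,0],[0,0,0],-1],[[0,0,0],[0,0,0],-1],[[0,0,0],[0,0,0],-1],[[0,0,0],[0,0,0],-1],[[0,0,0],[0,0,0],-1],[[0,0,0],[0,0,0],-1]]' --newtons 30

```text
clock: 19.0
position: [0.4567, -0.1755, 0.0376]
ee_rot: [0.948, -0.318, 0.0, 0.0]
ft_force: [-0.4, -0.9, 5.8]
grip_width: 0.292
grasp_force: 30.6
```

>>> move_arm --motion '[[[0,0,-0.02],[0,0,0],-1],[[0,0,-0.04],[0,0,0],-1],[[0,0,-0.04],[0,0,0],-1],[[0,0,-0.04],[0,0,0],-1],[[0,0,-0.04],[0,0,0],-1],[[0,0,-0.04],[0,0,0],-1],[[0,0,0],[0,0,0],-1],[[0,0,0],[0,0,0],-1]]'

```text
clock: 19.8
position: [0.4565, -0.1752, 0.2022]
ee_rot: [0.948, -0.318, 0.0, 0.0]
ft_force: [-0.3, -0.5, -1.4]
grip_width: 0.291
grasp_force: 30.1
```

```bash
python3 -c "
from h import *
go(SLOT['yellow'],.205,HY)"
```

```text
pos [ 0.4565 -0.1752  0.2022] j [ 0.53  0.07 -0.27  1.84  0.02  1.24 -1.96] grip 0.29093070303717183
turn [ 0.0011 -0.0011 -1.4088] shift before turn [-0.2752 -0.4407 -0.0041] shift after turn [ 0.2709 -0.4434 -0.0037]
```

>>> move_arm --motion '[[[0,0,0],[0,0,-0.1565],-1],[[0,0,0],[0,0,-0.1565],-1],[[0,0,0],[0,0,-0.1565],-1],[[0,0,0],[0,0,-0.1565],-1],[[0,0,0],[0,0,-0.1565],-1],[[0,0,0],[0,0,-0.1565],-1],[[0,0,0],[0,0,-0.1565],-1],[[0,0,0],[0,0,-0.1565],-1],[[0,0,0],[0,0,-0.1565],-1]]'

```text
clock: 20.7
position: [0.4556, -0.1749, 0.2006]
ee_rot: [0.973, 0.23, -0.001, -0.0]
ft_force: [-0.4, -0.3, -1.3]
grip_width: 0.293
grasp_force: 30.1
```

>>> move_arm --motion '[[[0.0246,-0.0403,-0.0004],[0,0,0],-1],[[0.0246,-0.0403,-0.0004],[0,0,0],-1],[[0.0246,-0.0403,-0.0004],[0,0,0],-1],[[0.0246,-0.0403,-0.0004],[0,0,0],-1],[[0.0246,-0.0403,-0.0004],[0,0,0],-1],[[0.0246,-0.0403,-0.0004],[0,0,0],-1],[[0.0246,-0.0403,-0.0004],[0,0,0],-1],[[0.0246,-0.0403,-0.0004],[0,0,0],-1],[[0.0246,-0.0403,-0.0004],[0,0,0],-1],[[0.0246,-0.0403,-0.0004],[0,0,0],-1],[[0.0246,-0.0403,-0.0004],[0,0,0],-1]]'

```text
clock: 21.8
position: [0.4905, 0.2138, 0.2037]
ee_rot: [0.974, 0.227, -0.001, 0.0]
ft_force: [0.4, -0.1, 0.0]
grip_width: 0.293
grasp_force: 30.1
```

>>> move_arm --motion '[[[0,0,0],[0,0,0],-1],[[0,0,0],[0,0,0],-1],[[0,0,0],[0,0,0],-1],[[0,0,0],[0,0,0],-1]]'

```text
clock: 22.2
position: [0.4913, 0.2114, 0.2048]
ee_rot: [0.974, 0.226, -0.0, 0.001]
ft_force: [-0.1, -0.1, -1.5]
grip_width: 0.29
grasp_force: 30.1
```

```bash
python3 -c "
from h import *
go(SLOT['yellow'],.078,HY)"
```

```text
pos [0.4913 0.2114 0.2048] j [ 0.09  0.21 -0.65  1.71  0.13  1.27 -1.71] grip 0.28976429927065334
turn [ 0.0013  0.0012 -0.0027] shift before turn [ 0.001  -0.002   0.1691] shift after turn [ 0.0009 -0.0018  0.1691]
```

>>> move_arm --motion '[[[0.001,-0.002,0.035],[0,0,-0.003],-1],[[0,0,0.04],[0,0,0],-1],[[0,0,0.035],[0,0,0],-1],[[0,0,0.03],[0,0,0],-1],[[0,0,0.015],[0,0,0],-1],[[0,0,0.008],[0,0,0],-1],[[0,0,0.0055],[0,0,0],-1],[[0,0,0],[0,0,0],-1],[[0,0,0],[0,0,0],-1]]'

```text
clock: 23.1
position: [0.4918, 0.2146, 0.0798]
ee_rot: [0.974, 0.228, 0.001, 0.0]
ft_force: [-0.1, -0.1, -0.1]
grip_width: 0.294
grasp_force: 30.2
```

>>> move_arm --motion '[[[0,-0.002,0.002],[0,0,0],-1],[[0,0,0],[0,0,0],-1],[[0,0,0],[0,0,0],0],[[0,0,0],[0,0,0],0],[[0,0,0],[0,0,0],1],[[0,0,0],[0,0,0],1],[[0,0,0],[0,0,0],1],[[0,0,0],[0,0,0],1]]'

```text
clock: 23.9
position: [0.4907, 0.2157, 0.0775]
ee_rot: [0.974, 0.228, 0.0, 0.0]
ft_force: [0.2, 0.9, 0.2]
grip_width: 0.995
grasp_force: 0.0
```

>>> move_arm --motion '[[[0,0,-0.04],[0,0,0],1],[[0,0,-0.04],[0,0,0],1],[[0,0,-0.04],[0,0,0],1],[[0,0,-0.04],[0,0,0],1],[[0,0,0],[0,0,0],1],[[0,0,0],[0,0,0],1]]'

```text
clock: 24.5
position: [0.4908, 0.2158, 0.1978]
ee_rot: [0.974, 0.228, 0.001, 0.0]
ft_force: [-0.3, -0.5, -0.3]
grip_width: 0.997
grasp_force: 0.0
```

```bash
python3 -c "
from h import *
go(CAP['blue'],.2,RY)
s=vision.camera('side')['pixels'];w=vision.camera('wrist')['pixels']
cv2.imwrite('pics/g3.png',np.hstack([cv2.resize(s[100:300,100:300,::-1],(384,384)),cv2.resize(w[:,:,::-1],(384,384))]))
"
```

```text
pos [0.4908 0.2158 0.1978] j [ 0.08  0.22 -0.66  1.72  0.14  1.25 -1.72] grip 0.9969324913242277
turn [ 0.0005 -0.002   1.4077] shift before turn [-0.2456  0.4947 -0.0027] shift after turn [ 0.332   0.4414 -0.003 ]
```

View pics/g3.png

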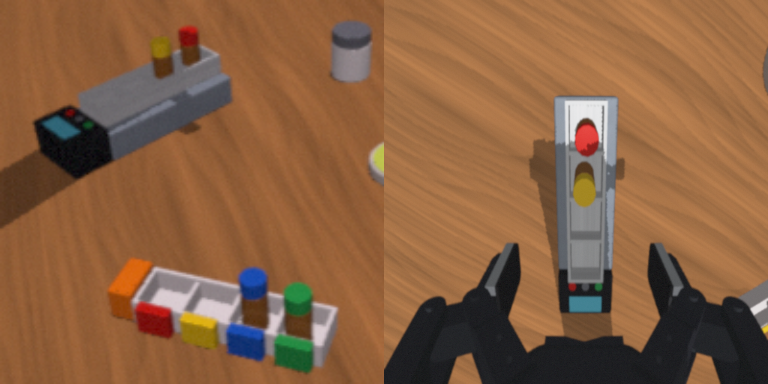

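Red and yellow both stand upright in the two compartments farthest from the panel, and blue and green stand in the rack. Next is blue.

>>> move_arm --motion '[[[-0.0223,0.045,0],[0,0,0],1],[[-0.0223,0.045,0],[0,0,0],1],[[-0.0223,0.045,0],[0,0,0],1],[[-0.0223,0.045,0],[0,0,0],1],[[-0.0223,0.045,0],[0,0,0],1],[[-0.0223,0.045,0],[0,0,0],1],[[-0.0223,0.045,0],[0,0,0],1],[[-0.0223,0.045,0],[0,0,0],1],[[-0.0223,0.045,0],[0,0,0],1],[[-0.0223,0.045,0],[0,0,0],1],[[-0.0223,0.045,0],[0,0,0],1]]'

```text
clock: 25.7
position: [0.4901, -0.2, 0.1965]
ee_rot: [0.974, 0.228, -0.001, -0.0]
ft_force: [1.2, 0.8, 0.1]
grip_width: 1.002
grasp_force: 0.0
```

>>> move_arm --motion '[[[0,0,0],[0,0,0.1565],1],[[0,0,0],[0,0,0.1565],1],[[0,0,0],[0,0,0.1565],1],[[0,0,0],[0,0,0.1565],1],[[0,0,0],[0,0,0.1565],1],[[0,0,0],[0,0,0.1565],1],[[0,0,0],[0,0,0.1565],1],[[0,0,0],[0,0,0.1565],1],[[0,0,0],[0,0,0.1565],1],[[0,0,0],[0,0,0],1],[[0,0,0],[0,0,0],1],[[0,0,0],[0,0,0],1]]'

```text
clock: 26.9
position: [0.4907, -0.1985, 0.1972]
ee_rot: [0.949, -0.316, -0.0, 0.0]
ft_force: [-1.0, -0.5, -0.1]
grip_width: 0.999
grasp_force: 0.0
```

```bash
python3 -c "
from h import *
go(CAP['blue'],.037,RY)"
```

```text
pos [ 0.4907 -0.1985  0.1972] j [ 0.52  0.16 -0.25  1.75  0.04  1.24 -1.95] grip 0.9993108680299312
turn [0.0007 0.0003 0.0029] shift before turn [ 0.0001 -0.0003  0.2136] shift after turn [ 0.0001 -0.0002  0.2136]
```

>>> move_arm --motion '[[[0,0,0.04],[0,0,0.003],1],[[0,0,0.045],[0,0,0],1],[[0,0,0.045],[0,0,0],1],[[0,0,0.04],[0,0,0],1],[[0,0,0.024],[0,0,0],1],[[0,0,0.02],[0,0,0],1],[[0,0,0],[0,0,0],1],[[0,0,0],[0,0,0],1]]'

```text
clock: 27.7
position: [0.4911, -0.1987, 0.0375]
ee_rot: [0.948, -0.318, 0.0, 0.0]
ft_force: [-0.2, -1.0, -0.2]
grip_width: 0.995
grasp_force: 0.0
```

>>> move_arm --motion '[[[0,0,0],[0,0,0],-1],[[0,0,0],[0,0,0],-1],[[0,0,0],[0,0,0],-1],[[0,0,0],[0,0,0],-1],[[0,0,0],[0,0,0],-1],[[0,0,0],[0,0,0],-1],[[0,0,0],[0,0,0],-1],[[0,0,0],[0,0,0],-1],[[0,0,0],[0,0,0],-1],[[0,0,0],[0,0,0],-1]]' --newtons 30

```text
clock: 28.7
position: [0.4913, -0.1988, 0.0376]
ee_rot: [0.948, -0.318, 0.001, 0.0]
ft_force: [-1.6, -0.7, 5.7]
grip_width: 0.297
grasp_force: 30.3
```

>>> move_arm --motion '[[[0,0,-0.02],[0,0,0],-1],[[0,0,-0.04],[0,0,0],-1],[[0,0,-0.04],[0,0,0],-1],[[0,0,-0.04],[0,0,0],-1],[[0,0,-0.04],[0,0,0],-1],[[0,0,-0.04],[0,0,0],-1],[[0,0,0],[0,0,0],-1],[[0,0,0],[0,0,0],-1]]'

```text
clock: 29.5
position: [0.491, -0.1986, 0.2022]
ee_rot: [0.948, -0.318, 0.0, 0.0]
ft_force: [-0.9, -0.4, -0.9]
grip_width: 0.293
grasp_force: 29.8
```

```bash
python3 -c "
from h import *
go(SLOT['blue'],.205,HY)"
```

```text
pos [ 0.491  -0.1986  0.2022] j [ 0.52  0.15 -0.25  1.74  0.04  1.25 -1.95] grip 0.29283664561287986
turn [ 0.001  -0.0011 -1.4089] shift before turn [-0.3581 -0.3829 -0.0042] shift after turn [ 0.1821 -0.4917 -0.0037]
```

>>> move_arm --motion '[[[0,0,0],[0,0,-0.1565],-1],[[0,0,0],[0,0,-0.1565],-1],[[0,0,0],[0,0,-0.1565],-1],[[0,0,0],[0,0,-0.1565],-1],[[0,0,0],[0,0,-0.1565],-1],[[0,0,0],[0,0,-0.1565],-1],[[0,0,0],[0,0,-0.1565],-1],[[0,0,0],[0,0,-0.1565],-1],[[0,0,0],[0,0,-0.1565],-1]]'

```text
clock: 30.4
position: [0.4901, -0.1983, 0.2004]
ee_rot: [0.973, 0.23, -0.001, -0.001]
ft_force: [-0.7, 0.4, -1.0]
grip_width: 0.297
grasp_force: 29.8
```

>>> move_arm --motion '[[[0.0166,-0.0447,-0.0004],[0,0,0],-1],[[0.0166,-0.0447,-0.0004],[0,0,0],-1],[[0.0166,-0.0447,-0.0004],[0,0,0],-1],[[0.0166,-0.0447,-0.0004],[0,0,0],-1],[[0.0166,-0.0447,-0.0004],[0,0,0],-1],[[0.0166,-0.0447,-0.0004],[0,0,0],-1],[[0.0166,-0.0447,-0.0004],[0,0,0],-1],[[0.0166,-0.0447,-0.0004],[0,0,0],-1],[[0.0166,-0.0447,-0.0004],[0,0,0],-1],[[0.0166,-0.0447,-0.0004],[0,0,0],-1],[[0.0166,-0.0447,-0.0004],[0,0,0],-1]]'

```text
clock: 31.5
position: [0.4494, 0.1938, 0.2038]
ee_rot: [0.974, 0.227, -0.001, 0.0]
ft_force: [0.8, -0.8, -0.8]
grip_width: 0.293
grasp_force: 29.8
```

>>> move_arm --motion '[[[0,0,0],[0,0,0],-1],[[0,0,0],[0,0,0],-1],[[0,0,0],[0,0,0],-1],[[0,0,0],[0,0,0],-1]]'

```text
clock: 31.9
position: [0.4506, 0.1914, 0.2047]
ee_rot: [0.974, 0.226, -0.0, 0.001]
ft_force: [0.6, 0.8, -0.1]
grip_width: 0.293
grasp_force: 29.8
```

```bash
python3 -c "
from h import *
go(SLOT['blue'],.078,HY)"
```

```text
pos [0.4506 0.1914 0.2047] j [ 0.17  0.1  -0.69  1.81  0.07  1.25 -1.66] grip 0.2930355486913698
turn [ 0.0011  0.0012 -0.0029] shift before turn [ 0.0001 -0.0018  0.169 ] shift after turn [-0.     -0.0017  0.169 ]
```

>>> move_arm --motion '[[[0,-0.0005,0.035],[0,0,-0.003],-1],[[0,0,0.04],[0,0,0],-1],[[0,0,0.035],[0,0,0],-1],[[0,0,0.03],[0,0,0],-1],[[0,0,0.015],[0,0,0],-1],[[0,0,0.008],[0,0,0],-1],[[0,0,0.007],[0,0,0],-1],[[0,0,0],[0,0,0],-1],[[0,0,0],[0,0,0],-1],[[0,0,0],[0,0,0],-1]]'

```text
clock: 32.9
position: [0.4507, 0.1931, 0.0783]
ee_rot: [0.974, 0.228, 0.001, 0.0]
ft_force: [0.1, 0.2, -0.7]
grip_width: 0.297
grasp_force: 29.8
```

>>> move_arm --motion '[[[0,0,0],[0,0,0],0],[[0,0,0],[0,0,0],0],[[0,0,0],[0,0,0],1],[[0,0,0],[0,0,0],1],[[0,0,0],[0,0,0],1],[[0,0,0],[0,0,0],1]]'

```text
clock: 33.5
position: [0.4504, 0.193, 0.0778]
ee_rot: [0.974, 0.228, 0.0, 0.0]
ft_force: [-0.2, -0.1, -0.2]
grip_width: 0.999
grasp_force: 0.0
```

>>> move_arm --motion '[[[0,0,-0.04],[0,0,0],1],[[0,0,-0.04],[0,0,0],1],[[0,0,-0.04],[0,0,0],1],[[0,0,-0.04],[0,0,0],1],[[0,0,0],[0,0,0],1],[[0,0,0],[0,0,0],1]]'

```text
clock: 34.1
position: [0.4506, 0.1931, 0.198]
ee_rot: [0.974, 0.228, 0.001, 0.0]
ft_force: [0.0, -0.1, -1.1]
grip_width: 1.006
grasp_force: 0.0
```

```bash
python3 -c "
from h import *
go(CAP['green'],.2,RY)
s=vision.camera('side')['pixels'];w=vision.camera('wrist')['pixels']
cv2.imwrite('pics/g4.png',np.hstack([cv2.resize(s[100:300,100:300,::-1],(384,384)),cv2.resize(w[:,:,::-1],(384,384))]))
"
```

```text
pos [0.4506 0.1931 0.198 ] j [ 0.17  0.11 -0.7   1.82  0.08  1.23 -1.66] grip 1.005583705901385
turn [ 0.0007 -0.002   1.4077] shift before turn [-0.1657  0.547  -0.0022] shift after turn [ 0.4146  0.3935 -0.0027]
```

View pics/g4.png

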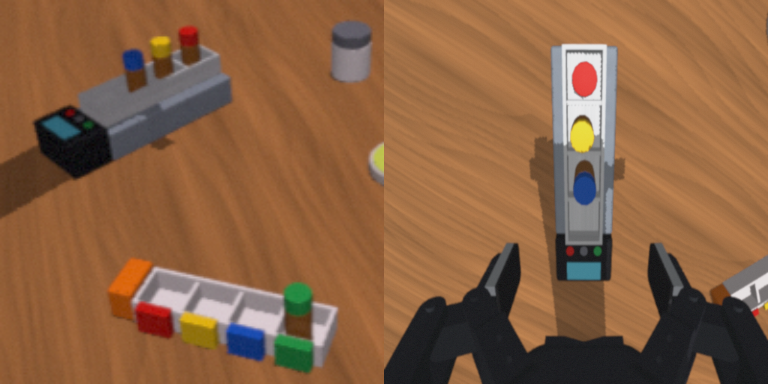

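Red, yellow and blue stand upright in the first three compartments, and only green is left in the rack.

>>> move_arm --motion '[[[-0.0138,0.0456,0],[0,0,0],1],[[-0.0138,0.0456,0],[0,0,0],1],[[-0.0138,0.0456,0],[0,0,0],1],[[-0.0138,0.0456,0],[0,0,0],1],[[-0.0138,0.0456,0],[0,0,0],1],[[-0.0138,0.0456,0],[0,0,0],1],[[-0.0138,0.0456,0],[0,0,0],1],[[-0.0138,0.0456,0],[0,0,0],1],[[-0.0138,0.0456,0],[0,0,0],1],[[-0.0138,0.0456,0],[0,0,0],1],[[-0.0138,0.0456,0],[0,0,0],1],[[-0.0138,0.0456,0],[0,0,0],1]]'

```text
clock: 35.4
position: [0.5211, -0.231, 0.1966]
ee_rot: [0.974, 0.228, -0.001, -0.0]
ft_force: [0.7, 0.5, -0.6]
grip_width: 0.999
grasp_force: 0.0
```

>>> move_arm --motion '[[[0,0,0],[0,0,0.1565],1],[[0,0,0],[0,0,0.1565],1],[[0,0,0],[0,0,0.1565],1],[[0,0,0],[0,0,0.1565],1],[[0,0,0],[0,0,0.1565],1],[[0,0,0],[0,0,0.1565],1],[[0,0,0],[0,0,0.1565],1],[[0,0,0],[0,0,0.1565],1],[[0,0,0],[0,0,0.1565],1],[[0,0,0],[0,0,0],1],[[0,0,0],[0,0,0],1],[[0,0,0],[0,0,0],1]]'

```text
clock: 36.6
position: [0.5214, -0.2296, 0.1975]
ee_rot: [0.949, -0.316, -0.0, 0.0]
ft_force: [-0.7, 0.3, 0.6]
grip_width: 1.002
grasp_force: 0.0
```

```bash
python3 -c "
from h import *
go(CAP['green'],.037,RY)"
```

```text
pos [ 0.5214 -0.2296  0.1975] j [ 0.52  0.24 -0.22  1.65  0.05  1.26 -1.92] grip 1.0019496230414369
turn [0.0007 0.0004 0.003 ] shift before turn [ 0.0004 -0.0003  0.214 ] shift after turn [ 0.0003 -0.0002  0.214 ]
```

>>> move_arm --motion '[[[0,0,0.04],[0,0,0.003],1],[[0,0,0.045],[0,0,0],1],[[0,0,0.045],[0,0,0],1],[[0,0,0.04],[0,0,0],1],[[0,0,0.024],[0,0,0],1],[[0,0,0.02],[0,0,0],1],[[0,0,0],[0,0,0],1],[[0,0,0],[0,0,0],1]]'

```text
clock: 37.4
position: [0.522, -0.23, 0.0381]
ee_rot: [0.948, -0.318, 0.0, 0.0]
ft_force: [-0.4, -0.2, -0.3]
grip_width: 0.996
grasp_force: 0.0
```

>>> move_arm --motion '[[[0,0,0],[0,0,0],-1],[[0,0,0],[0,0,0],-1],[[0,0,0],[0,0,0],-1],[[0,0,0],[0,0,0],-1],[[0,0,0],[0,0,0],-1],[[0,0,0],[0,0,0],-1],[[0,0,0],[0,0,0],-1],[[0,0,0],[0,0,0],-1],[[0,0,0],[0,0,0],-1],[[0,0,0],[0,0,0],-1]]' --newtons 30

```text
clock: 38.4
position: [0.5219, -0.23, 0.0379]
ee_rot: [0.948, -0.318, 0.001, 0.0]
ft_force: [-0.5, -0.1, 6.5]
grip_width: 0.296
grasp_force: 30.1
```

>>> move_arm --motion '[[[0,0,-0.02],[0,0,0],-1],[[0,0,-0.04],[0,0,0],-1],[[0,0,-0.04],[0,0,0],-1],[[0,0,-0.04],[0,0,0],-1],[[0,0,-0.04],[0,0,0],-1],[[0,0,-0.04],[0,0,0],-1],[[0,0,0],[0,0,0],-1],[[0,0,0],[0,0,0],-1]]'

```text
clock: 39.2
position: [0.5218, -0.2297, 0.2034]
ee_rot: [0.948, -0.318, 0.001, 0.0]
ft_force: [0.7, 0.7, -0.7]
grip_width: 0.292
grasp_force: 29.7
```

```bash
python3 -c "
from h import *
go(SLOT['green'],.205,HY)"
```

```text
pos [ 0.5218 -0.2297  0.2034] j [ 0.52  0.24 -0.22  1.64  0.05  1.27 -1.92] grip 0.29174912282302645
turn [ 0.0013 -0.0021 -1.4088] shift before turn [-0.4434 -0.3365 -0.0029] shift after turn [ 0.1023 -0.5471 -0.0021]
```

>>> move_arm --motion '[[[0,0,0],[0,0,-0.1565],-1],[[0,0,0],[0,0,-0.1565],-1],[[0,0,0],[0,0,-0.1565],-1],[[0,0,0],[0,0,-0.1565],-1],[[0,0,0],[0,0,-0.1565],-1],[[0,0,0],[0,0,-0.1565],-1],[[0,0,0],[0,0,-0.1565],-1],[[0,0,0],[0,0,-0.1565],-1],[[0,0,0],[0,0,-0.1565],-1]]'

```text
clock: 40.1
position: [0.5208, -0.2294, 0.2012]
ee_rot: [0.973, 0.23, -0.001, -0.0]
ft_force: [0.5, -0.4, 0.5]
grip_width: 0.293
grasp_force: 29.7
```

>>> move_arm --motion '[[[0.0085,-0.0456,-0.0004],[0,0,0],-1],[[0.0085,-0.0456,-0.0004],[0,0,0],-1],[[0.0085,-0.0456,-0.0004],[0,0,0],-1],[[0.0085,-0.0456,-0.0004],[0,0,0],-1],[[0.0085,-0.0456,-0.0004],[0,0,0],-1],[[0.0085,-0.0456,-0.0004],[0,0,0],-1],[[0.0085,-0.0456,-0.0004],[0,0,0],-1],[[0.0085,-0.0456,-0.0004],[0,0,0],-1],[[0.0085,-0.0456,-0.0004],[0,0,0],-1],[[0.0085,-0.0456,-0.0004],[0,0,0],-1],[[0.0085,-0.0456,-0.0004],[0,0,0],-1],[[0.0085,-0.0456,-0.0004],[0,0,0],-1]]'

```text
clock: 41.3
position: [0.4073, 0.1731, 0.205]
ee_rot: [0.974, 0.227, -0.001, 0.0]
ft_force: [0.8, 0.4, -0.9]
grip_width: 0.293
grasp_force: 29.7
```

>>> move_arm --motion '[[[0,0,0],[0,0,0],-1],[[0,0,0],[0,0,0],-1],[[0,0,0],[0,0,0],-1],[[0,0,0],[0,0,0],-1]]'

```text
clock: 41.7
position: [0.4087, 0.171, 0.2055]
ee_rot: [0.974, 0.226, -0.0, 0.0]
ft_force: [0.1, -0.2, -0.6]
grip_width: 0.289
grasp_force: 29.7
```

```bash
python3 -c "
from h import *
go(SLOT['green'],.078,HY)"
```

```text
pos [0.4087 0.171  0.2055] j [ 0.24 -0.02 -0.72  1.92 -0.01  1.24 -1.59] grip 0.28914087955238843
turn [ 0.0008  0.001  -0.0027] shift before turn [ 0.0009 -0.0014  0.17  ] shift after turn [ 0.0008 -0.0013  0.17  ]
```

>>> move_arm --motion '[[[0.0005,-0.0005,0.035],[0,0,-0.003],-1],[[0,0,0.04],[0,0,0],-1],[[0,0,0.035],[0,0,0],-1],[[0,0,0.03],[0,0,0],-1],[[0,0,0.015],[0,0,0],-1],[[0,0,0.008],[0,0,0],-1],[[0,0,0.007],[0,0,0],-1],[[0,0,0],[0,0,0],-1],[[0,0,0],[0,0,0],-1],[[0,0,0],[0,0,0],-1]]'

```text
clock: 42.7
position: [0.4092, 0.1727, 0.079]
ee_rot: [0.974, 0.228, 0.001, 0.0]
ft_force: [0.1, 0.1, -0.2]
grip_width: 0.292
grasp_force: 29.8
```

>>> move_arm --motion '[[[0,0,0],[0,0,0],0],[[0,0,0],[0,0,0],0],[[0,0,0],[0,0,0],1],[[0,0,0],[0,0,0],1],[[0,0,0],[0,0,0],1],[[0,0,0],[0,0,0],1]]'

```text
clock: 43.3
position: [0.4088, 0.1725, 0.0783]
ee_rot: [0.974, 0.228, 0.0, 0.0]
ft_force: [0.7, 0.2, 0.2]
grip_width: 0.997
grasp_force: 0.0
```

>>> move_arm --motion '[[[0,0,-0.04],[0,0,0],1],[[0,0,-0.04],[0,0,0],1],[[0,0,-0.04],[0,0,0],1],[[0,0,-0.04],[0,0,0],1],[[0,0,-0.04],[0,0,0],1],[[0,0,0],[0,0,0],1],[[0,0,0],[0,0,0],1]]'

```text
clock: 44.0
position: [0.4089, 0.1727, 0.2286]
ee_rot: [0.974, 0.228, 0.001, 0.0]
ft_force: [-0.2, -0.3, -0.5]
grip_width: 0.998
grasp_force: 0.0
```

```bash
python3 -c "
from h import *
s=vision.camera('side')['pixels'];w=vision.camera('wrist')['pixels']
cv2.imwrite('pics/g5.png',np.hstack([cv2.resize(s[100:300,100:400,::-1],(450,300)),cv2.resize(w[:,:,::-1],(350,300))]))
"
```

```text
(no output)
```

View pics/g5.png

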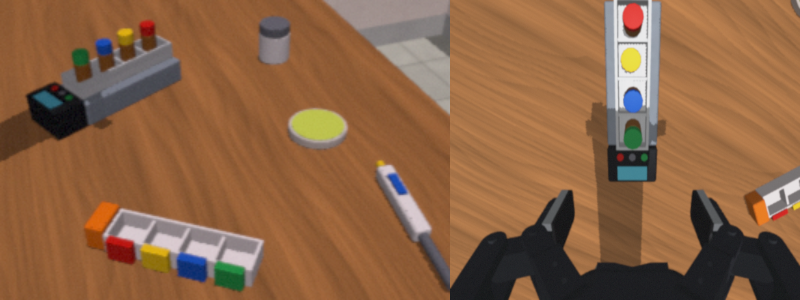

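The last picture shows all four vials upright in the heater, running green, blue, yellow, red outward from the panel. The rack is empty and the dish, jar and pipette haven't moved.

```bash
python3 -c "
from h import *
print(order.hand_in())"
```

```text
the job is handed in; nothing more can be done
None
```

The job is handed in at about 44 s of the 102 s limit: all four vials stand upright in the heater in reverse order (red farthest from the panel, then yellow, blue, and green next to it), and the dish, jar and pipette were not disturbed.

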